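# Shim the short foot of a rocking stage-lamp stand

## Robot

A 6-joint arm with a two-finger parallel gripper is mounted at the origin on the work surface. World frame = base frame: x ahead of the robot, y to its left, z up, the work surface at z = 0. Lengths are in mm, angles in rad, forces in N, time in s.
With the tool pointing down it reaches from about 250 to 800 mm from the base axis. Payload 8.5 kg.
Tool frame: the origin (TCP) lies midway between the tips of the shut fingers; the grasp point (between the pads) lies 19 mm behind it (bot.grasp_offset is the distance from the TCP to the grasp point, in mm); y points along the fingers, z is the direction in which the jaws open and shut, and the axes are right-handed (so a half turn about y gives the same grasp; the last joint's range is limited). The gripper opens to 85 mm and grips with 20 to 120 N. Pads are 22 mm wide; open, the fingers measure 114 mm over their backs; the gripper's body (76 mm by 85 mm) begins 54 mm behind the grasp point. The pads swing forward as they close: fully open they stand 13 mm farther back than shut.
Start: joints at [1.278, 0.238, -0.013, 1.319, 0, 1.571], TCP at [151.518, 502.614, 231.276] pointing down, gripper open.
Joint ranges: [-2.66, 2.66], [-1.03, 1.9], [-1.14, 1.46], [-1.82, 2.27], [-1.45, 1.34], [-3.14, 3.14]. Speed limits (rad/s): [2.22, 2.22, 2.79, 3.14, 3.14, 3.14].

## Interface

Orientations are given as a unit quaternion [w, x, y, z].
In Python, from station import sense, vision, job, spot_in, place_of, bot gives the robot as it stands.
- The arm moves only by the shell command python3 -m jog 'ROWS' [OPENING] [FORCE]. ROWS is JSON, a list of rows, each a list of 2 entries, a list of its own where there are three numbers: the shift along the world's x, y, z in cm, then the turn about the world's z in rad. In form: [[[x, y, z], twist], ...]. A call has 1 to 12 rows; each row shifts and turns the commanded pose from where the row before left it; what a row does not reach is not made up. A row lasts 1/12 s, in which the tool goes at most 41.7 mm and 7.16 degrees, less where a joint would pass 70% of its speed; a pose out of reach is approached as far as the arm can. A call is refused whole if a number of a shift passes 4.17 or a number of a turn 0.125, either way. A call with a gripper value outside its range is refused whole. OPENING is the opening, from 0 (shut) to 1 (fully open), set as the call begins (- or left out, the last holds). The fingers move at their own pace and stop on an object; FORCE is the grip in N (left out, the last holds). Time passes only in rows, so rows that do not move let the fingers close. It gives the time, the measured TCP pose, the force and the opening at its end, in the units of the state.
- sense(): the state, without advancing time (a new reading comes with each control period).
- vision.grab_frame(name): name is "scene" or "top"; returns the picture (384x512x3 uint8, red, green, blue); there is no depth.
- vision.camera_params(name): a dict with "intrinsics" (3x3 intrinsics, pixels), "D" ([k1, k2, p1, p2, k3] as OpenCV has them; the pictures are not rectified), "R" (3x3) and "t" (3): a world point X has camera coordinates R X + t. Camera axes: x right, y down, z forward; pixel columns grow to the right and rows downward; lengths in mm; the calibration is good to about 2 mm. A picture is of the moment at which its call begins. camera_params takes no time and is no camera call.
- job.close_job(): hands the job in, once; it reports no verdict.
Trained networks look in the newest picture that a camera, given by its name, has taken for a name from the list of things; names that differ only in an ending like _2 or _b are one class to them, and where a whole thing is asked for, a point or a joint stands for the part that bears it (a point fixed in the world has none). Each returns a list of dicts, best first, with "confidence" (0 to 1); they miss things now and then, are a little off and sometimes report something else, mostly with a low value. They report only what shows in the picture. A call takes as long as a camera call.
- spot_in(camera, label): "position" ([row, column] in pixels, amid what is visible of it).
- place_of(camera, label): "position" ([row, column] in pixels: a listed point, or the origin of a listed thing).
The state is a dict: "time": time; "joints": joint angles; "qvel": joint speeds; "effort": joint torques, N m; "ee_pos": TCP position; "tool_rot": TCP orientation; "force": force on the tool from outside, world axes, zero at the start; "wrist_torque": the same for the moment, N m; "finger_gap": finger opening in mm.
Only numpy, scipy, OpenCV 4.12 (cv2) and the standard library are available. Lean on these libraries where they do the work, as an engineer would, in place of code of your own. Each camera call takes 0.05 s, during which the arm holds its last target.

## Task

The lamp stand rocks because the screw foot under its brass-capped leg does not reach the bench. Slide the steel packer flat under that foot first, then the orange wedge, thin end first, on top of the packer, pushing gently (no more than about 8 N), until the foot just bears on it; keep the stand level, its other feet down, and do not shove it about. Finally let go and press down firmly on the brass cap, with about 12 N, for a moment to prove that it no longer rocks, then leave it standing.

Things in the scene. Friction and masses are not known exactly. Their poses are not given: they have to be found in the camera images.
- stand: Loose lamp stand, about 3.7 kg: a cross of dark flat bar (legs 34 wide, 8 thick, underside 22 mm above the bench) under a white par lamp up to 260 high that stays over 40 mm clear of the screw foot. Origin on the bench under the cross's centre, z up, legs along x and y. Rubber feet 170 out on +x, +y, -y; the -x leg has the short screw foot, also 170 out. Shims go in along the stand's +x.
- leg_end (a point): End of the -x leg, 190 mm from the stand's centre, mid-thickness (26 high). The screw foot's axis is 20 mm inward: disc of 36 diameter, chamfered to a flat sole of 22 diameter that hangs 11 to 15.5 mm above the bench; how much differs each time and is not measured: feel it. Over about 5 to 7.5 N down on this leg's end rocks it down; as much upward jacks it up.
- press_pad (a point): Centre of the flat top of the brass cap (32 diameter, 10 high) on the -x leg, straight above the screw foot, 40 mm above the bench while the stand is level. Press here.
- packer: Loose plain steel plate, 130 (x) by 45 (y) by 8 (z) mm, 0.36 kg; origin at the centre of its underside. Either end may go first. It passes freely under the screw foot; pinch it across its 45 mm width near one end.
- wedge: Loose orange wedge, 0.06 kg; origin at the middle of the flat underside of its tapered part, 80 (x) by 34 (y) mm, whose top slopes 1 in 10 from 1.5 thick at the thin end (x = +40) to 9.5 at x = -40. A grip block (20 wide in y, 26 high) stands at x -64 to -40. Alone it is too thin to reach the foot; on the packer it gets tight with 15 to 60 mm of it past the near edge of the flat sole.
- wedge_grip (a point): Middle of the wedge's grip block, 52 mm behind the wedge's origin and 13 mm above its underside.

How it is judged:
By the outcome, as a careful person would: the job done as asked, in the order asked, and still so for the second after the job is handed in, with the robot touching nothing.
It also fails if it takes over 72 s, if anything falls off the work surface, if the arm or the gripper's body presses on something with over 40 N, if the wrist force passes 120 N, or if a joint passes its speed limit or range.

## Working session

There is one attempt and no reset: what is moved stays moved. The work goes in short steps, Python scripts to look and compute and a shell command to move; the robot and the scene stay as the last step left them, time stands still between calls to the robot, and variables do not carry over. Pictures are saved under pics/ and viewed, and the job is handed in when it is done.

```bash
ls; mkdir -p pics; cat > look.py <<'E'
import sys,cv2,numpy as np
from station import sense, vision, job, spot_in, place_of, bot
def ray(cam,rc,z):
    P=vision.camera_params(cam);K=np.array(P["intrinsics"]);R=np.array(P["R"]);t=np.array(P["t"])
    u=cv2.undistortPoints(np.array([[[rc[1],rc[0]]]],float),K,np.array(P["D"]))[0,0]
    d=R.T@np.array([u[0],u[1],1]);c=-R.T@t
    return c+d*(z-c[2])/d[2]
def proj(cam,X):
    P=vision.camera_params(cam)
    p,_=cv2.projectPoints(np.array(X,float).reshape(-1,3),cv2.Rodrigues(np.array(P["R"]))[0],np.array(P["t"]),np.array(P["intrinsics"]),np.array(P["D"]))
    return p.reshape(-1,2)
def save(cam,name,scale=1.5):
    im=vision.grab_frame(cam);cv2.imwrite(f"pics/{name}.png",cv2.resize(im[:,:,::-1],None,fx=scale,fy=scale,interpolation=cv2.INTER_CUBIC));return im
E
python3 - <<'E'
from look import *
s=sense();print(s)
for c in("scene","top"):
    save(c,c+"0")
    P=vision.camera_params(c);R=np.array(P["R"]);print(c,-R.T@np.array(P["t"]),R.round(2).tolist(),np.array(P["intrinsics"]).round().tolist())
    for l,z in(("stand",0),("leg_end",26),("press_pad",40),("packer",0),("wedge",0),("wedge_grip",13)):
        for d in place_of(c,l)[:2]: print(c,l,np.round(d["position"],1),round(d["confidence"],2),ray(c,d["position"],z).round(1))
E
```

```text
pics
{'time': 0.0, 'joints': array([ 1.27798634e+00,  2.38764739e-01, -1.42776755e-02,  1.31917984e+00,
       -9.67569766e-06,  1.57079020e+00]), 'qvel': array([-0.00012012,  0.00072786, -0.00067349, -0.00159555,  0.00061865,
        0.00013377]), 'effort': array([ 1.38369713e-03, -5.38781297e+01,  3.46439981e+01,  1.82213041e-02,
       -6.04192314e-05,  4.11813836e-07]), 'ee_pos': array([151.41965592, 502.251484  , 230.67691266]), 'tool_rot': array([-0.69904299,  0.70004148, -0.10322252,  0.10308219]), 'force': array([ 0.31067006,  0.28020759, -1.15843489]), 'wrist_torque': array([-0.01256646,  0.01689654, -0.0510874 ]), 'finger_gap': 85.41068661789927}
scene [ 848.30259155  509.7305218  1006.082693  ] [[-0.8, 0.59, 0.0], [0.52, 0.7, -0.49], [-0.29, -0.39, -0.87]] [[461.0, 0.0, 252.0], [0.0, 461.0, 187.0], [0.0, 0.0, 1.0]]
scene stand [131.7 183.9] 0.63 [ 556.4 -194.1   -0. ]
scene stand [235.4 364.3] 0.44 [373.  320.8   0. ]
scene press_pad [172.2 204.9] 0.77 [591.9 -30.4  40. ]
scene packer [277.5 261.3] 0.62 [633.6 256.    0. ]
scene packer [173.9 205.9] 0.58 [582.1 -47.1   0. ]
scene wedge [219.4 346.1] 0.55 [380.1 262.4   0. ]
scene wedge_grip [233.1 363.7] 0.91 [376.3 318.   13. ]
top [447.44882041  49.67490978 867.79571912] [[-0.01, -1.0, 0.01], [-1.0, 0.01, -0.09], [0.09, -0.01, -1.0]] [[348.0, 0.0, 257.0], [0.0, 348.0, 190.0], [0.0, 0.0, 1.0]]
top stand [178.9 349.2] 0.7 [ 551.3 -193.9    0. ]
top leg_end [158.6 278.1] 0.91 [600.  -13.8  26. ]
top leg_end [160.6 283.9] 0.5 [594.9 -27.9  26. ]
top press_pad [163.  287.4] 0.82 [586.5 -35.   40. ]
top packer [144.8 165. ] 0.9 [642.1 269.1   0. ]
top wedge [247.  164.8] 0.82 [387.2 266.2   0. ]
top wedge_grip [250.6 141.5] 0.58 [380.4 318.5  13. ]
```

View pics/scene0.png

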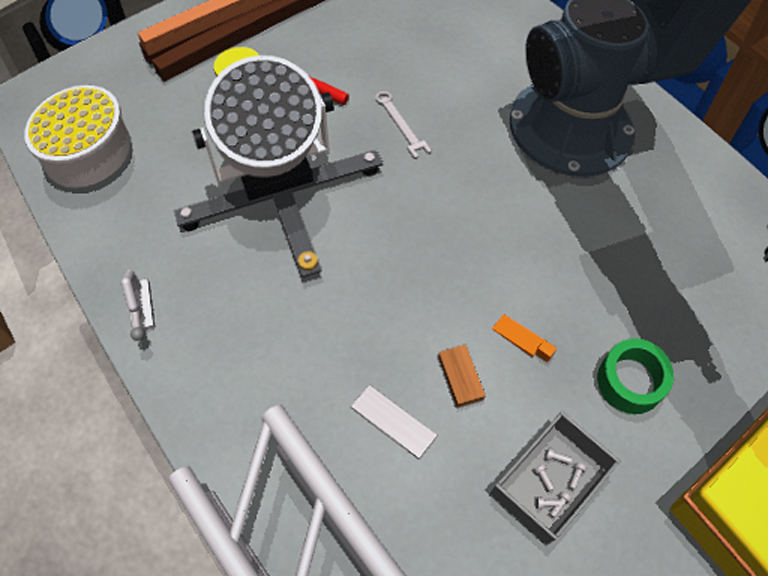

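View pics/top0.png

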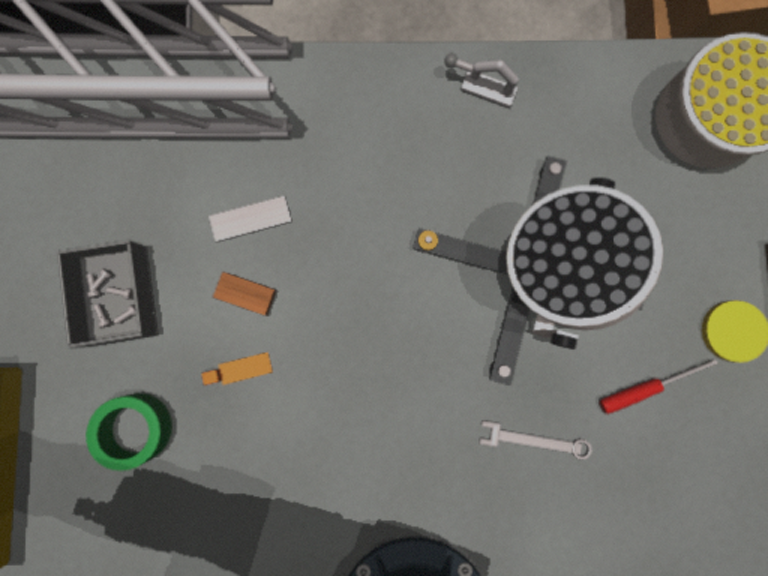

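```bash
cat >> look.py <<'E'
from scipy.spatial.transform import Rotation as Ro
def toolR(s):
    q=s["tool_rot"];return Ro.from_quat([q[1],q[2],q[3],q[0]]).as_matrix()
def comps(mask,amin=15):
    n,l,st,ce=cv2.connectedComponentsWithStats(mask.astype(np.uint8));
    return [(st[i],ce[i],l==i) for i in range(1,n) if st[i][4]>=amin]
E
python3 - <<'E'
from look import *
s=sense();print(toolR(s).round(3).tolist())
for c in("scene","top"):
    im=vision.grab_frame(c);h=cv2.cvtColor(im,cv2.COLOR_RGB2HSV).astype(int);H,S,V=h[...,0],h[...,1],h[...,2]
    print(c)
    for nm,m in(("brass",(H>14)&(H<26)&(S>110)&(V>100)),("orange",(H>8)&(H<17)&(S>180)&(V>130)),("white",(S<25)&(V>170))):
        for st,ce,mk in comps(m,25):
            r=cv2.minAreaRect(np.argwhere(mk)[:,::-1].astype(np.float32))
            print(nm,st.tolist(),ce.round(1),[ (round(a[0],1),round(a[1],1)) for a in cv2.boxPoints(r)])
    x=im
    cr=im[140:260,270:480] if c=="top" else im[90:190,100:270]
    cv2.imwrite(f"pics/{c}_crop.png",cv2.resize(cr[:,:,::-1],None,fx=3.6,fy=3.6,interpolation=cv2.INTER_CUBIC))
im=vision.grab_frame("top")
cv2.imwrite("pics/top_crop2.png",cv2.resize(im[120:265,120:210,::-1],None,fx=4,fy=4,interpolation=cv2.INTER_CUBIC))
cv2.imwrite("pics/top_crop1.png",cv2.resize(im[95:260,270:400,::-1],None,fx=3.6,fy=3.6,interpolation=cv2.INTER_CUBIC))
E
```

```text
[[0.957, 0.0, 0.289], [-0.289, -0.0, 0.957], [0.0, -1.0, -0.0]]
scene
brass [199, 168, 13, 11, 100] [204.8 173.4] [(np.float32(199.0), np.float32(168.0)), (np.float32(211.0), np.float32(168.0)), (np.float32(211.0), np.float32(178.0)), (np.float32(199.0), np.float32(178.0))]
brass [332, 214, 13, 10, 36] [337.2 217.7] [(np.float32(329.5), np.float32(217.5)), (np.float32(337.5), np.float32(209.5)), (np.float32(344.0), np.float32(216.0)), (np.float32(336.0), np.float32(224.0))]
brass [350, 221, 12, 9, 29] [354.4 225.4] [(np.float32(347.5), np.float32(226.5)), (np.float32(350.9), np.float32(220.4)), (np.float32(361.0), np.float32(226.0)), (np.float32(357.6), np.float32(232.1))]
brass [360, 227, 10, 10, 51] [364.4 231.6] [(np.float32(359.1), np.float32(231.4)), (np.float32(362.3), np.float32(226.5)), (np.float32(369.7), np.float32(231.5)), (np.float32(366.5), np.float32(236.3))]
brass [466, 280, 46, 102, 531] [493.4 323.2] [(np.float32(466.0), np.float32(280.0)), (np.float32(511.0), np.float32(280.0)), (np.float32(511.0), np.float32(381.0)), (np.float32(466.0), np.float32(381.0))]
orange [
[... 8366 characters left out ...]
2(130.6)), (np.float32(193.0), np.float32(146.3)), (np.float32(143.4), np.float32(159.6))]
white [357, 215, 11, 5, 42] [361.6 217.1] [(np.float32(357.0), np.float32(215.0)), (np.float32(367.0), np.float32(215.0)), (np.float32(367.0), np.float32(219.0)), (np.float32(357.0), np.float32(219.0))]
white [333, 244, 7, 7, 33] [336.1 247.1] [(np.float32(332.2), np.float32(248.6)), (np.float32(334.8), np.float32(243.4)), (np.float32(339.6), np.float32(245.8)), (np.float32(337.0), np.float32(251.0))]
white [321, 282, 66, 20, 328] [352.  293.2] [(np.float32(320.9), np.float32(295.2)), (np.float32(322.3), np.float32(281.9)), (np.float32(387.3), np.float32(289.1)), (np.float32(385.8), np.float32(302.4))]
```

View pics/top_crop1.png

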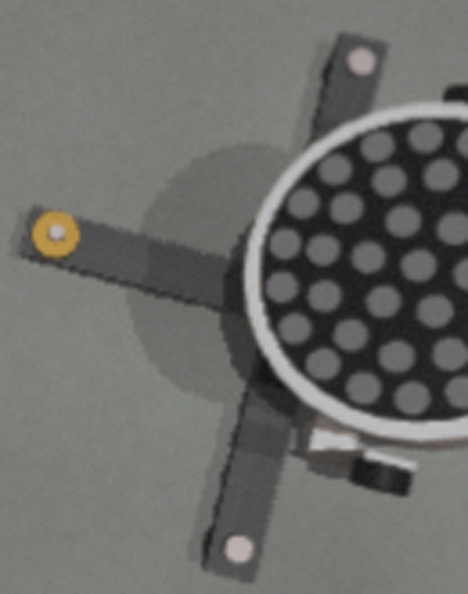

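View pics/scene_crop.png

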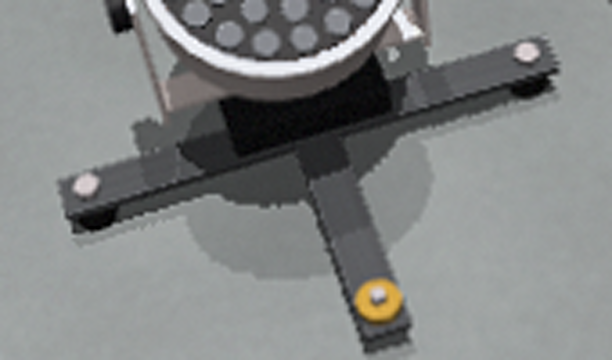

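View pics/top_crop2.png

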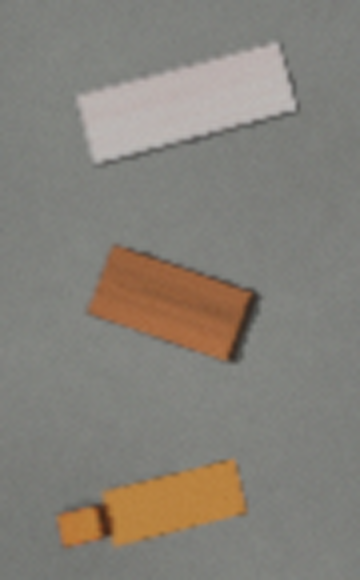

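```bash
python3 - <<'E'
from look import *
np.set_printoptions(suppress=True,precision=1)
def two(a,b,z): 
    A=ray("top",a[::-1],z);B=ray("scene",b[::-1],z);print(A[:2],B[:2]);return (A+B)[:2]/2
f1=two((370.1,111.6),(245.7,103.8),31);f2=two((336.0,247.1),(123.5,140.8),31)
# match: f1 top far (+x) ; scene: left one is far +x?
print("swap");f1=two((370.1,111.6),(123.5,140.8),31);f2=two((336.0,247.1),(245.7,103.8),31)
cap=two((285,159.9),(204.9,173.2),38);c=(f1+f2)/2
print("ctr",c,"len",np.linalg.norm(f1-f2),"cap dist",np.linalg.norm(c-cap),(c-cap)/np.linalg.norm(c-cap), "perp",(f2-f1)/np.linalg.norm(f1-f2))
for cam,pts,z in(("top",[(139.2,143.8),(188.8,130.6),(193,146.3),(143.4,159.6)],8),("scene",[(233,270.3),(246.6,252.2),(294.4,288.1),(280.9,306.2)],8)):
    Q=np.array([ray(cam,p[::-1],z)[:2] for p in pts]);print("packer",cam,Q.mean(0),Q.tolist())
    e=[Q[(i+1)%4]-Q[i] for i in range(4)];print([ (np.linalg.norm(v).round(1),np.degrees(np.arctan2(v[1],v[0])).round(1)) for v in e])
# wedge top crop: corners
for p,z in(((103,496),9),((236,460),1.5),((245,512),1.5),((113,546),9),((57,515),26),((101,506),26),((106,538),26),((64,547),26)):
    print("wedge",ray("top",((p[1]+.5)/4-.5+120,(p[0]+.5)/4-.5+120),z)[:2])
E
```

```text
[ 714.  -241.9] [ 379.9 -151.6]
[ 384.3 -148. ] [ 708.9 -244.2]
swap
[ 714.  -241.9] [ 708.9 -244.2]
[ 384.3 -148. ] [ 379.9 -151.6]
[594.5 -29.5] [593.  -29.2]
ctr [ 546.8 -196.4] len 342.3435035752913 cap dist 173.549353844579 [-0.3 -1. ] perp [-1.   0.3]
packer top [639.6 264. ] [[643.1015683694718, 330.7224884531986], [676.0858299434686, 208.15007498975208], [636.0692263248952, 197.5172668162124], [603.2443217989185, 319.7733448546241]]
[(np.float64(126.9), np.float64(-74.9)), (np.float64(41.4), np.float64(-165.1)), (np.float64(126.6), np.float64(105.0)), (np.float64(41.3), np.float64(15.4))]
packer scene [633.5 263.5] [[676.6911770800665, 206.20252834158617], [625.8325395932718, 188.95952711393568], [590.9845627882532, 322.11005253908945], [640.6249692700557, 336.663349135883]]
[(np.float64(53.7), np.float64(-161.3)), (np.float64(137.6), np.float64(104.7)), (np.float64(51.7), np.float64(16.3)), (np.float64(135.4), np.float64(-74.5))]
wedge [396.7 310.8]
wedge [416.9 232.6]
wedge [385.2 226.7]
wedge [366.7 304.2]
wedge [386.9 332.4]
wedge [391.8 306.7]
wedge [373.  303.4]
wedge [368.2 327.8]
```

```bash
python3 - <<'E'
from look import *
np.set_printoptions(suppress=True,precision=1)
for z in (0,40,80,120,160,200,240,280): print(z,ray("top",(58,180),z)[:2],ray("scene",(273,185),z)[:2],ray("top",(88,192),z)[:2],ray("top",(30,192),z)[:2],ray("scene",(315,120),z)[:2])
print(sense()["ee_pos"],sense()["time"])
E
```

```text
0 [867.8 232.6] [768.  144.3] [788.9 201.9] [942.1 202. ] [941.5 142.2]
40 [848.4 224.2] [771.2 158.8] [773.1 194.9] [919.3 195. ] [937.8 156.8]
80 [829.  215.8] [774.4 173.4] [757.4 187.8] [896.5 188. ] [934.1 171.4]
120 [809.7 207.3] [777.6 187.9] [741.7 180.8] [873.7 180.9] [930.4 186. ]
160 [790.3 198.9] [780.8 202.4] [725.9 173.8] [850.9 173.9] [926.7 200.6]
200 [770.9 190.5] [784.  216.9] [710.2 166.8] [828.1 166.9] [923.  215.3]
240 [751.5 182. ] [787.2 231.5] [694.5 159.8] [805.3 159.9] [919.3 229.9]
280 [732.2 173.6] [790.4 246. ] [678.7 152.8] [782.5 152.9] [915.6 244.5]
[151.5 502.6 231.3] 0.85
```

```bash
python3 -m jog '[[[2,-0.8,-0.4],-0.042],[[2,-0.8,-0.4],-0.042],[[2,-0.8,-0.4],-0.042],[[2,-0.8,-0.4],-0.042],[[2,-0.8,-0.4],-0.042],[[2,-0.8,-0.4],-0.042],[[2,-0.8,-0.4],-0.042],[[2,-0.8,-0.4],-0.042],[[2,-0.8,-0.4],-0.042],[[2,-0.8,-0.4],-0.042],[[2,-0.8,-0.4],-0.042],[[2,-0.8,-0.4],-0.042]]' 0.8 40
python3 -m jog '[[[2,-0.8,-0.5],-0.042],[[2,-0.8,-0.5],-0.042],[[2,-0.8,-0.5],-0.042],[[2,-0.8,-0.5],-0.042],[[2,-0.8,-0.5],-0.042],[[2,-0.8,-0.5],-0.042],[[2,-0.8,-0.5],-0.042],[[2,-0.8,-0.5],-0.042],[[2,-0.8,-0.5],-0.042],[[2,-0.8,-0.5],-0.042],[[1.4,-0.8,-0.5],-0.042],[[0,0,0],0]]'
python3 - <<'E'
from look import *
s=sense();R=toolR(s);print(s["time"],s["ee_pos"],s["force"],np.degrees(np.arctan2(R[1,2],R[0,2])),s["finger_gap"])
save("top","a1");save("scene","a1s")
E
```

```text
time: 1.85
ee_pos: [392.5, 406.1, 183.1]
tool_rot: [-0.651, 0.651, -0.275, 0.275]
force: [0.0, 0.5, -0.7]
finger_gap: 68.1
time: 2.85
ee_pos: [607.5, 316.7, 126.5]
tool_rot: [-0.57, 0.571, -0.418, 0.418]
force: [-0.8, 0.3, -0.2]
finger_gap: 68.5
2.85 [607.53330053 316.68455916 126.53438723] [-0.75812855  0.2900218  -0.21548892] 17.57423649157286 68.51683012481598
```

View pics/a1s.png

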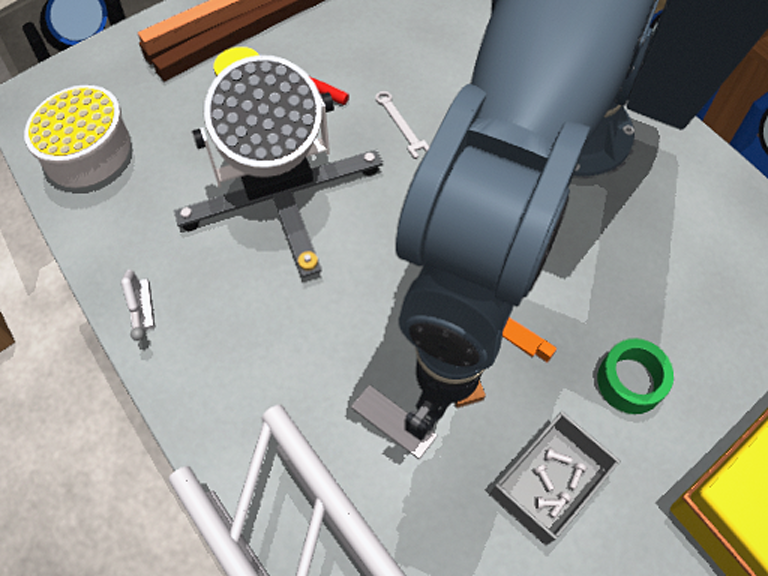

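```bash
python3 -m jog '[[[0.9,-0.3,-1],-0.022],[[0.8,-0.3,-1.5],-0.022],[[0,0,-1.5],0],[[0,0,-1.5],0],[[0,0,-1.5],0],[[0,0,-1.5],0],[[0,0,-1],0],[[0,0,0],0]]'
python3 - <<'E'
from look import *
s=sense();R=toolR(s);print(s["time"],s["ee_pos"],s["force"],np.degrees(np.arctan2(R[1,2],R[0,2])),s["finger_gap"])
im=save("top","a2")
cv2.imwrite("pics/a2c.png",cv2.resize(im[90:250,100:260,::-1],None,fx=3.6,fy=3.6))
im=vision.grab_frame("scene")
cv2.imwrite("pics/a2s.png",cv2.resize(im[220:350,200:360,::-1],None,fx=4,fy=4))
E
```

```text
time: 3.62
ee_pos: [620.9, 311.9, 29.9]
tool_rot: [-0.561, 0.564, -0.43, 0.428]
force: [-0.8, -0.4, 0.8]
finger_gap: 68.3
3.6167 [620.8775237  311.92661638  29.87903067] [-0.78835682 -0.44176154  0.79510151] 15.340903946216702 68.27196351668289
```

View pics/a2c.png

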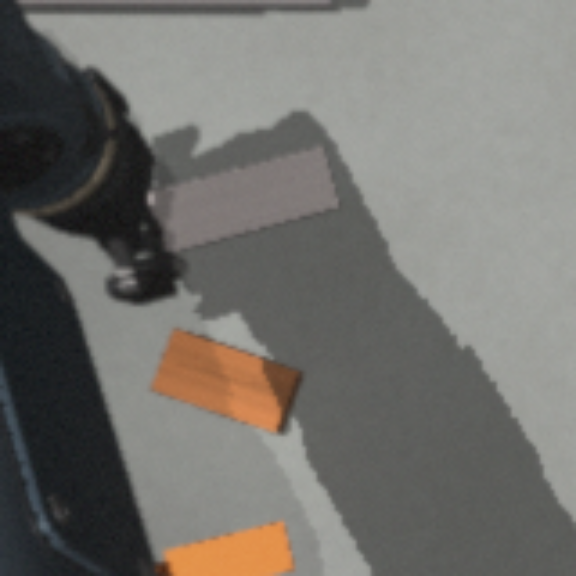

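View pics/a2s.png

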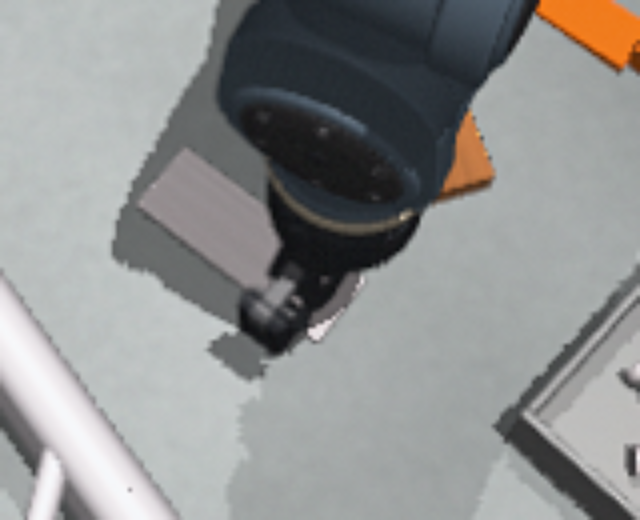

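```bash
python3 -m jog '[[[0.3,0,-1],0],[[0,0,-0.8],0],[[0,0,-0.5],0],[[0,0,-0.3],0],[[0,0,0],0],[[0,0,0],0]]'; python3 -m jog '[[[0,0,0],0],[[0,0,0],0],[[0,0,0],0],[[0,0,0],0],[[0,0,0],0],[[0,0,0],0]]' 0.4 40
```

```text
time: 4.22
ee_pos: [625.4, 312.6, 7.1]
tool_rot: [-0.562, 0.562, -0.429, 0.429]
force: [0.0, 0.4, -0.2]
finger_gap: 68.5
time: 4.72
ee_pos: [625.6, 312.7, 7.4]
tool_rot: [0.562, -0.562, 0.429, -0.429]
force: [-0.4, -0.1, -0.4]
finger_gap: 34.2
```

```bash
python3 -m jog '[[[0,0,0],0],[[0,0,0],0],[[0,0,0],0],[[0,0,-0.3],0],[[0,0,-0.3],0],[[0,0,0],0],[[0,0,0],0]]' 0.72; python3 -m jog '[[[0,0,0],0],[[0,0,0],0],[[0,0,0],0],[[0,0,0],0],[[0,0,0],0],[[0,0,0],0]]' 0.4 40
```

```text
time: 5.3
ee_pos: [625.2, 312.5, 0.8]
tool_rot: [-0.562, 0.563, -0.429, 0.429]
force: [-0.4, 0.0, 0.6]
finger_gap: 61.4
time: 5.8
ee_pos: [625.7, 312.7, 1.6]
tool_rot: [0.562, -0.562, 0.429, -0.429]
force: [-1.2, 0.0, 3.3]
finger_gap: 43.4
```

```bash
python3 -m jog '[[[0,0,0],0],[[0,0,0],0],[[0,0,0],0]]'; python3 - <<'E'
from look import *
im=vision.grab_frame("scene")
cv2.imwrite("pics/a3s.png",cv2.resize(im[220:350,200:360,::-1],None,fx=4,fy=4))
im=vision.grab_frame("top")
cv2.imwrite("pics/a3c.png",cv2.resize(im[90:250,100:260,::-1],None,fx=3.6,fy=3.6))
E
```

```text
time: 6.05
ee_pos: [625.7, 312.6, 1.6]
tool_rot: [0.562, -0.562, 0.429, -0.429]
force: [-0.9, -0.6, 5.8]
finger_gap: 43.2
```

View pics/a3s.png

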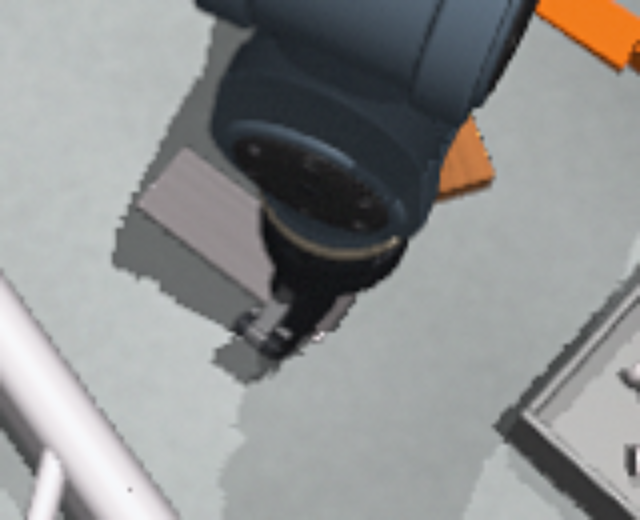

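View pics/a3c.png

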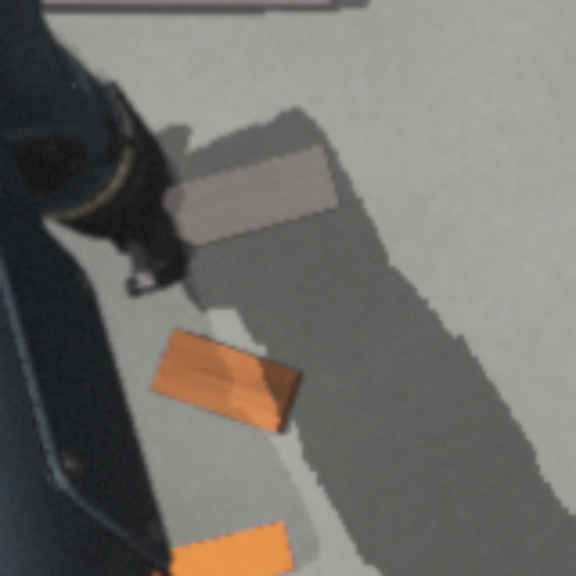

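```bash
python3 -m jog '[[[0,0,0],0],[[0,0,0],0],[[0,0,0],0],[[0,0,-0.2],0],[[0,0,-0.2],0],[[0,0,0],0]]' 0.66; python3 -m jog '[[[0,0,0],0],[[0,0,0],0],[[0,0,0],0],[[0,0,0],0],[[0,0,0],0],[[0,0,0],0]]' 0.4 40
```

```text
time: 6.65
ee_pos: [625.1, 312.5, -3.5]
tool_rot: [-0.562, 0.563, -0.429, 0.429]
force: [0.7, -0.0, -0.4]
finger_gap: 56.5
time: 7.15
ee_pos: [626.1, 312.9, -1.8]
tool_rot: [0.563, -0.562, 0.429, -0.429]
force: [-0.5, 0.3, 5.8]
finger_gap: 44.1
```

```bash
python3 -m jog '[[[0,0,0.2],0],[[0,0,0.3],0],[[0,0,0],0],[[0,0,0],0]]' 0.3 60
```

```text
time: 7.48
ee_pos: [625.2, 312.5, 1.9]
tool_rot: [-0.562, 0.563, -0.429, 0.429]
force: [0.0, -0.2, -3.3]
finger_gap: 43.3
```

```bash
python3 -m jog '[[[0,-1.0,0.5],-0.045],[[0.1,-1.7,0],-0.045],[[0.1,-1.7,0],-0.045],[[0.1,-1.7,0],-0.045],[[0.1,-1.7,0],-0.045],[[0.1,-1.7,0],-0.045],[[0.1,-1.7,0],-0.045],[[0.1,-1.7,0],-0.045],[[0.1,-1.7,0],-0.045],[[0.1,-1.7,0],-0.045],[[0.1,-1.7,0],-0.045],[[0.1,-1.4,0],-0.045]]'
python3 -m jog '[[[0,0,0],0],[[0,0,0],0]]'
python3 - <<'E'
from look import *
s=sense();R=toolR(s);print(s["time"],s["ee_pos"],s["force"],np.degrees(np.arctan2(R[1,2],R[0,2])),s["finger_gap"])
im=vision.grab_frame("scene")
cv2.imwrite("pics/a4s.png",cv2.resize(im[130:290,160:340,::-1],None,fx=4,fy=4))
im=vision.grab_frame("top")
cv2.imwrite("pics/a4c.png",cv2.resize(im[90:240,190:390,::-1],None,fx=4,fy=4))
E
```

```text
time: 8.48
ee_pos: [636.5, 116.2, 7.3]
tool_rot: [-0.426, 0.426, -0.564, 0.564]
force: [-0.5, -0.2, -3.4]
finger_gap: 43.1
time: 8.65
ee_pos: [636.7, 117.3, 7.4]
tool_rot: [0.427, -0.427, 0.564, -0.564]
force: [-0.4, 0.6, -3.6]
finger_gap: 42.9
8.65 [636.6778601  117.27283116   7.35665526] [-0.41087853  0.58044912 -3.58513986] -15.73229249244353 42.930025480050965
```

View pics/a4s.png

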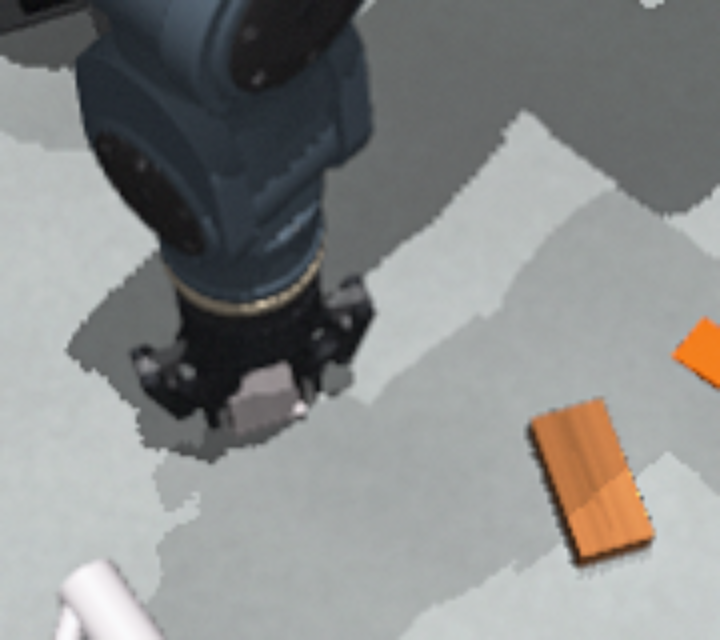

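View pics/a4c.png

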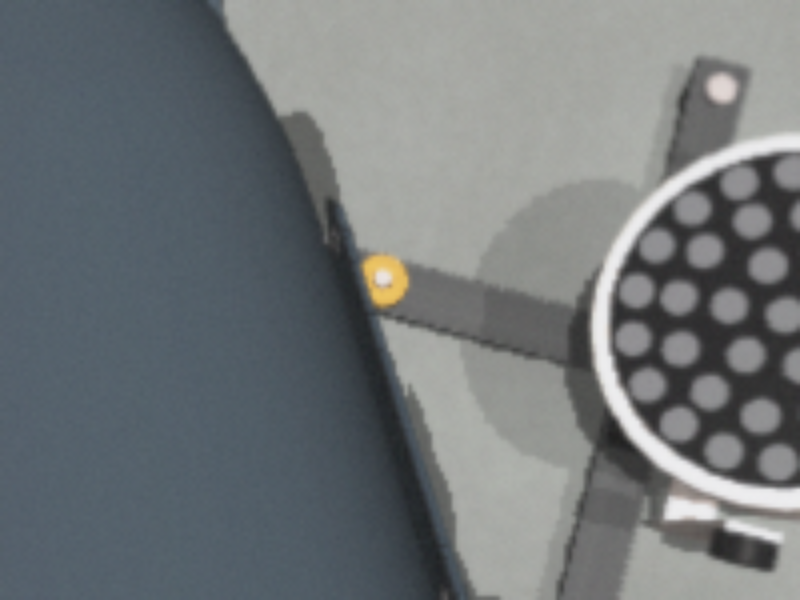

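```bash
python3 - <<'E'
from look import *
u=np.array([-.2706,-.9627]);v=np.array([.9627,-.2706])
for p in((230,432),(305,412)):
  for z in (8,13):
    q=ray("scene",(p[1]/4+130,p[0]/4+160),z)[:2]-sense()["ee_pos"][:2];print(z,q,q@u,q@v)
E
```

```text
8 [23.18015029  0.9818463 ] -7.21777210257773 22.049843080288877
13 [24.12444906  2.93572132] -9.354294831981543 22.43020092207518
8 [-19.74419028  16.65887224] -10.694718415830998 -23.515622813402025
13 [-18.58485753  18.53421156] -12.813823017770916 -22.906999988097308
```

```bash
python3 -m jog '[[[-0.15,0.04,-0.3],0],[[0,0,-0.3],0],[[0,0,-0.2],0],[[0,0,0],0],[[0,0,0],0]]'
```

```text
time: 9.17
ee_pos: [634.8, 119.4, -0.9]
tool_rot: [0.428, -0.428, 0.563, -0.563]
force: [-1.2, 0.7, -2.3]
finger_gap: 43.0
```

```bash
python3 -m jog '[[[0,0,-0.1],0],[[0,0,0],0],[[0,0,0],0]]'; python3 - <<'E'
from station import sense;s=sense();print(s["ee_pos"],s["force"],s["wrist_torque"])
E
```

```text
time: 9.42
ee_pos: [635.1, 119.1, -1.6]
tool_rot: [0.428, -0.428, 0.563, -0.563]
force: [-0.5, 2.0, -2.5]
finger_gap: 43.1
[635.13947055 119.12492322  -1.57859191] [-0.52786706  1.98185023 -2.48297257] [ 0.17663444  0.00835848 -0.02384188]
```

```bash
python3 -m jog '[[[0,0,-0.15],0],[[0,0,0],0],[[0,0,0],0]]'; python3 - <<'E'
from station import sense;s=sense();print(s["ee_pos"],s["force"],s["wrist_torque"])
E
```

```text
time: 9.67
ee_pos: [635.2, 119.1, -1.7]
tool_rot: [-0.428, 0.427, -0.563, 0.563]
force: [-5.1, 0.7, 12.2]
finger_gap: 42.8
[635.20491592 119.13702251  -1.65324644] [-5.0784679   0.72394248 12.15906544] [ 0.07141617  1.03020898 -0.06004404]
```

```bash
python3 -m jog '[[[0,0,0.1],0],[[-0.1,-0.4,0],0],[[-0.15,-0.5,0],0],[[-0.15,-0.5,0],0],[[-0.15,-0.5,0],0],[[0,0,0],0]]'; python3 - <<'E'
from station import sense;s=sense();print(s["ee_pos"],s["force"],s["wrist_torque"])
E
```

```text
time: 10.17
ee_pos: [630.1, 99.2, -1.7]
tool_rot: [-0.428, 0.427, -0.563, 0.564]
force: [-0.4, 0.3, 4.3]
finger_gap: 42.6
[630.08631636  99.1726152   -1.66861457] [-0.35554578  0.31449511  4.28313794] [ 0.16455331 -0.07649763  0.05462477]
```

```bash
python3 -m jog '[[[-0.1,-0.4,0.03],0],[[-0.12,-0.4,0],0],[[-0.12,-0.4,0],0],[[-0.12,-0.4,0],0],[[0,0,0],0]]';python3 -m jog '[[[-0.12,-0.4,0],0],[[-0.12,-0.4,0],0],[[-0.12,-0.4,0],0],[[-0.12,-0.4,0],0],[[-0.12,-0.4,0],0],[[0,0,0],0]]'; python3 - <<'E'
from look import *
s=sense();print(s["ee_pos"],s["force"],s["wrist_torque"])
im=vision.grab_frame("scene")
cv2.imwrite("pics/a5s.png",cv2.resize(im[90:250,100:300,::-1],None,fx=4,fy=4))
E
```

```text
time: 10.58
ee_pos: [625.1, 83.4, -1.7]
tool_rot: [-0.428, 0.427, -0.563, 0.563]
force: [1.4, 0.6, 4.8]
finger_gap: 42.8
time: 11.08
ee_pos: [619.1, 63.7, -1.6]
tool_rot: [-0.428, 0.427, -0.563, 0.563]
force: [1.7, 2.7, 5.4]
finger_gap: 42.9
[619.11817917  63.66513078  -1.64985042] [1.70195116 2.7080877  5.4320943 ] [ 0.48369055 -0.24726157  0.13171092]
```

View pics/a5s.png

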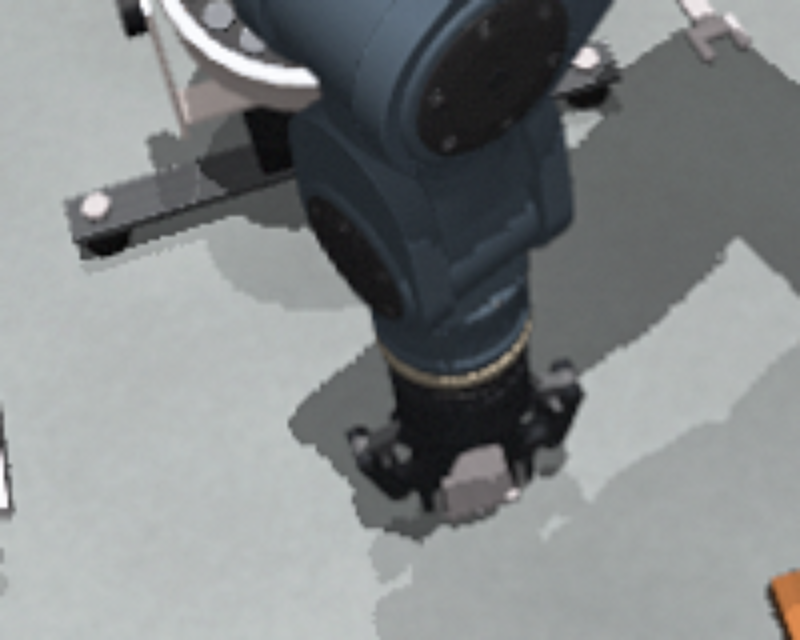

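```bash
python3 -m jog '[[[-0.12,-0.4,0.04],0],[[-0.12,-0.4,0],0],[[-0.12,-0.4,0],0],[[0,0,0],0]]';python3 -c '
from station import sense;s=sense();print(s["ee_pos"],s["force"],s["wrist_torque"])';python3 -m jog '[[[-0.12,-0.4,0],0],[[-0.12,-0.4,0],0],[[-0.12,-0.5,0],0],[[0,0,0],0],[[0,0,0],0]]'; python3 - <<'E'
from look import *
s=sense();print(s["ee_pos"],s["force"],s["wrist_torque"])
im=vision.grab_frame("scene")
cv2.imwrite("pics/a6s.png",cv2.resize(im[90:250,100:300,::-1],None,fx=4,fy=4))
E
```

```text
time: 11.47
ee_pos: [614.9, 51.1, -1.7]
tool_rot: [-0.427, 0.428, -0.563, 0.563]
force: [1.1, 1.6, 2.8]
finger_gap: 43.1
[614.90282809  51.10190158  -1.65718441] [1.13324005 1.60714198 2.80457005] [ 0.18532401 -0.207634    0.16248706]
time: 11.88
ee_pos: [611.2, 37.9, -1.6]
tool_rot: [-0.427, 0.428, -0.563, 0.564]
force: [-1.6, -2.3, 2.4]
finger_gap: 42.9
[611.23483895  37.87198652  -1.62519514] [-1.58389206 -2.3162922   2.36322885] [-0.39134867  0.04159152  0.05285977]
```

View pics/a6s.png

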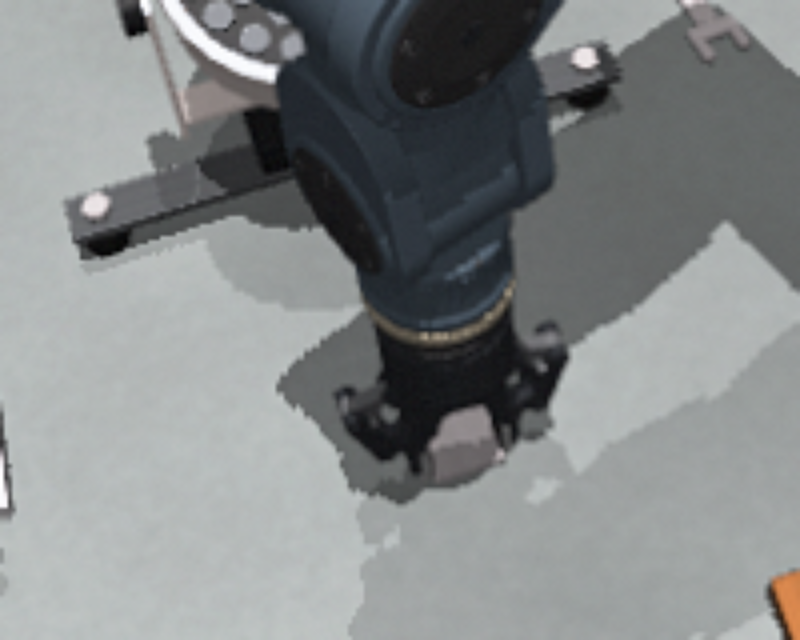

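```bash
python3 -m jog '[[[0,0,0],0],[[0,0,0],0],[[0,0,0],0],[[0,0,0.5],0],[[0,0,1],0],[[0,0,2],0],[[0,0,2.5],0],[[0,0,2.5],0],[[-1,1.5,1],0.05],[[-1.5,2,0],0.05],[[-1.5,2,0],0.05],[[-1.5,2,0],0.05]]' 0.7
python3 -m jog '[[[-2,2.3,0],0.05],[[-2,2.3,0],0.05],[[-2,2.3,0],0.05],[[-2,2.3,0],0.05],[[-2,2.3,0],0.05],[[-2,2.3,0],0.05],[[-2,2.3,0],0.018],[[-2,2.3,0],0],[[-1,1.5,0],0],[[0,0,0],0],[[0,0,0],0]]' 0.55 20
python3 - <<'E'
from look import *
s=sense();R=toolR(s);print(s["time"],s["ee_pos"],s["force"],np.degrees(np.arctan2(R[1,2],R[0,2])),s["finger_gap"])
im=vision.grab_frame("scene")
cv2.imwrite("pics/b1s.png",cv2.resize(im[90:290,100:400,::-1],None,fx=2.6,fy=2.6))
im=vision.grab_frame("top")
cv2.imwrite("pics/b1c.png",cv2.resize(im[100:300,100:400,::-1],None,fx=2.6,fy=2.6))
E
```

```text
time: 12.93
ee_pos: [556.5, 114.7, 94.9]
tool_rot: [-0.483, 0.482, -0.517, 0.517]
force: [0.2, 0.7, -0.8]
finger_gap: 60.2
time: 13.85
ee_pos: [386.4, 313.8, 94.3]
tool_rot: [0.558, -0.558, 0.434, -0.434]
force: [0.3, -0.0, 0.1]
finger_gap: 46.4
13.85 [386.4228983  313.83406518  94.33251208] [ 0.29112767 -0.01750938  0.06981395] 14.232844042012285 46.384608102889764
```

View pics/b1s.png

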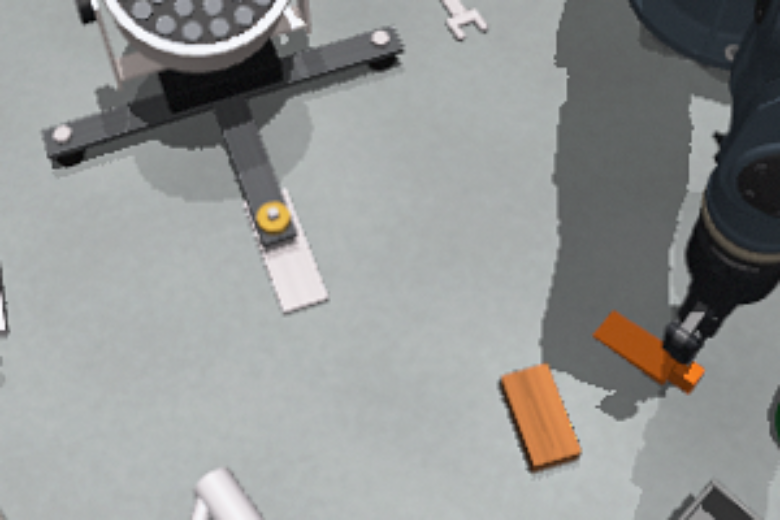

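View pics/b1c.png

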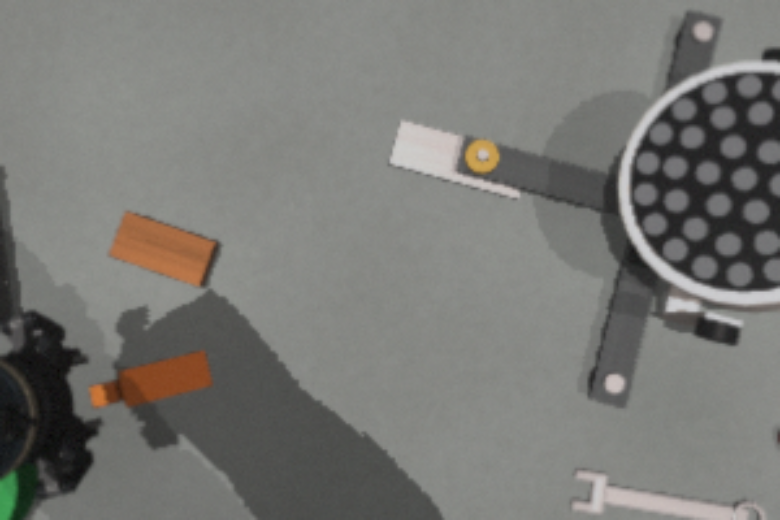

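```bash
python3 -m jog '[[[-0.4,0.3,-1],0],[[-0.4,0.3,-1.5],0],[[0,0,-1.5],0],[[0,0,-1.5],0],[[0,0,-1],0],[[0,0,0],0],[[0,0,0],0]]'
python3 - <<'E'
from look import *
u=np.array([-.2706,-.9627]);v=np.array([.9627,-.2706]);ax=np.array([593.3,-31])
for c,pts in(("scene",[(285,313),(327,299)]),("top",[(389,164),(402,121)])):
    o=(100,90) if c=="scene" else (100,100)
    for p in pts:
        q=ray(c,(p[1]/2.6+o[1],p[0]/2.6+o[0]),8)[:2];print(c,q,(q-ax)@u,(q-ax)@v)
im=vision.grab_frame("scene")
cv2.imwrite("pics/b2s.png",cv2.resize(im[170:270,300:420,::-1],None,fx=5,fy=5))
im=vision.grab_frame("top")
cv2.imwrite("pics/b2c.png",cv2.resize(im[200:290,100:220,::-1],None,fx=5,fy=5))
s=sense();print(s["ee_pos"],s["force"])
E
```

```text
time: 14.53
ee_pos: [379.1, 318.1, 28.4]
tool_rot: [-0.557, 0.558, -0.435, 0.435]
force: [0.6, 0.2, 0.6]
finger_gap: 46.9
scene [634.15595373  48.60937331] -87.69556476530843 17.789730235672614
scene [594.23054289  59.83093947] -87.69475033606811 -23.683018576061936
top [592.54865864  56.33396895] -83.87309893728248 -24.35588832917863
top [634.39317091  43.41118311] -82.75545802887358 19.4247294876642
[379.50957481 318.85120651  29.16382092] [-0.20925336 -0.42973881  0.37549113]
```

View pics/b2s.png

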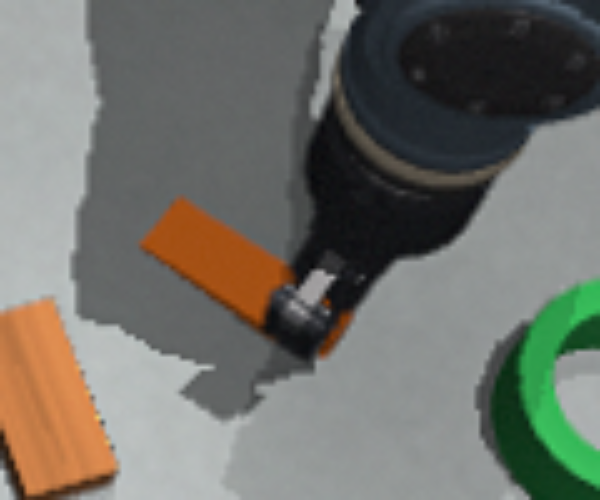

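View pics/b2c.png

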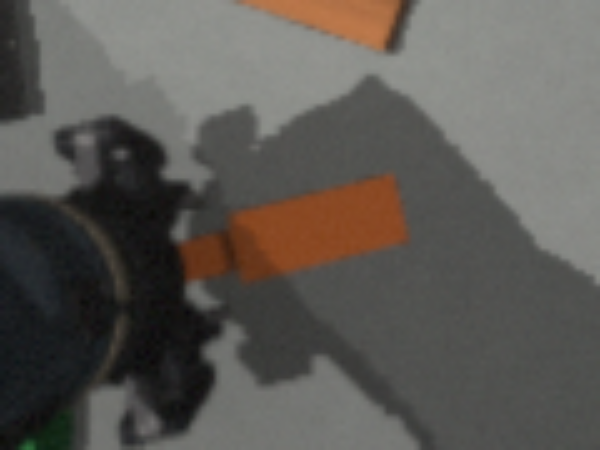

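```bash
python3 -m jog '[[[-0.05,0.1,-1],0],[[0,0,-1],0],[[0,0,-0.5],0],[[0,0,0],0],[[0,0,0],0]]';python3 -m jog '[[[0,0,0],0],[[0,0,0],0],[[0,0,0],0],[[0,0,0],0],[[0,0,0],0],[[0,0,0],0]]' 0.1 25; python3 -c '
from station import sense;s=sense();print(s["ee_pos"],s["force"],s["wrist_torque"])'
```

```text
time: 15.05
ee_pos: [378.4, 320.0, 3.9]
tool_rot: [0.558, -0.557, 0.435, -0.435]
force: [-0.4, -0.7, -0.1]
finger_gap: 47.3
time: 15.55
ee_pos: [378.6, 320.3, 4.1]
tool_rot: [0.558, -0.557, 0.435, -0.435]
force: [-1.0, -1.1, 6.1]
finger_gap: 19.2
[378.63009012 320.33124591   4.12277828] [-1.0075257  -1.09492009  6.13381803] [-0.15004644  0.08320248 -0.01769295]
```

```bash
python3 -m jog '[[[0,0,1],0],[[0,0,2.5],0],[[0,0,2.5],0],[[1.2,-1,0.5],-0.03],[[1.5,-1.4,0],-0.04],[[1.5,-1.4,0],-0.04],[[1.5,-1.4,0],-0.04],[[1.5,-1.4,0],-0.04],[[1.5,-1.4,0],-0.04],[[1.5,-1.4,0],-0.04],[[1.5,-1.4,0],-0.04],[[1.5,-1.4,0],-0.04]]' - 40
python3 -m jog '[[[1.5,-1.4,0],-0.04],[[1.5,-1.4,0],-0.04],[[1.5,-1.4,0],-0.04],[[1.5,-1.4,0],-0.04],[[1.5,-1.4,0],-0.012],[[1.5,-1.4,0],0],[[1.5,-1.3,0],0],[[0.7,-0.6,0],0],[[0,0,0],0],[[0,0,0],0]]'
python3 - <<'E'
from look import *
s=sense();R=toolR(s);print(s["time"],s["ee_pos"],s["force"],np.degrees(np.arctan2(R[1,2],R[0,2])),s["finger_gap"])
im=vision.grab_frame("scene")
cv2.imwrite("pics/c1s.png",cv2.resize(im[110:250,140:320,::-1],None,fx=4,fy=4))
im=vision.grab_frame("top")
cv2.imwrite("pics/c1c.png",cv2.resize(im[90:230,190:370,::-1],None,fx=4,fy=4))
E
```

```text
time: 16.55
ee_pos: [510.8, 197.2, 68.5]
tool_rot: [0.473, -0.473, 0.526, -0.526]
force: [-0.8, 0.9, -0.6]
finger_gap: 19.4
time: 17.38
ee_pos: [621.7, 95.1, 68.1]
tool_rot: [0.426, -0.427, 0.564, -0.564]
force: [-0.0, 0.4, -0.7]
finger_gap: 19.1
17.3833 [621.71343164  95.05425556  68.13162673] [-0.01165211  0.35936201 -0.72662737] -15.850989668289376 19.133837855154507
```

View pics/c1s.png

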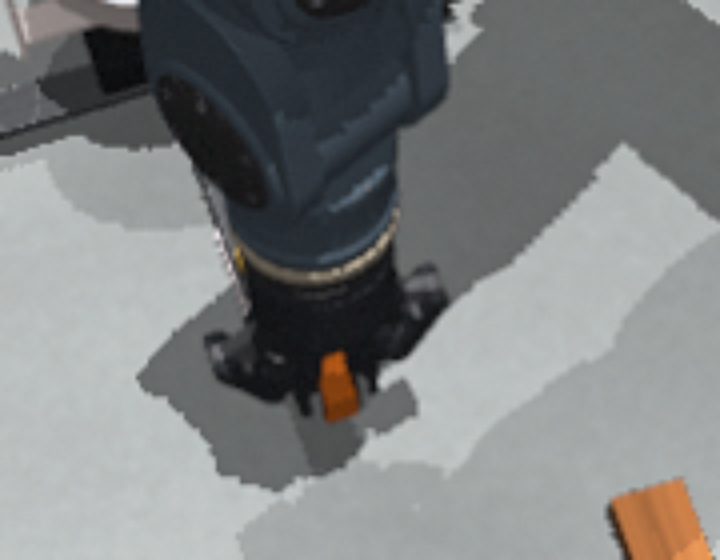

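View pics/c1c.png

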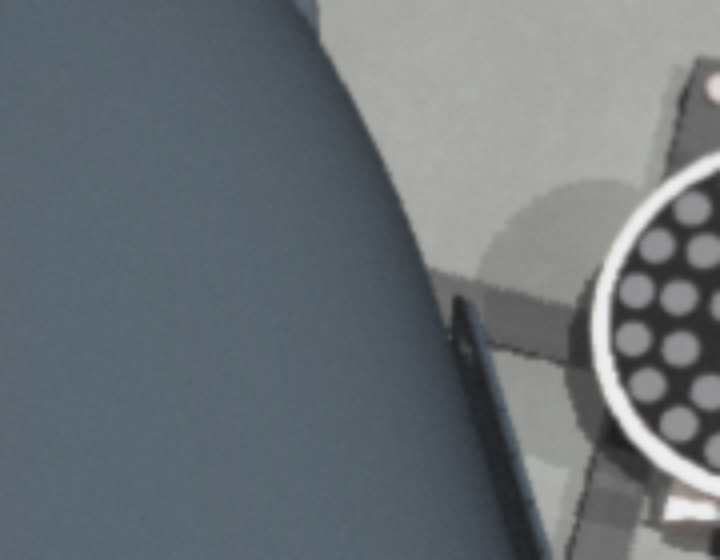

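```bash
python3 -m jog '[[[0.33,-0.3,-1],0],[[0,0,-1.5],0],[[0,0,-1.5],0],[[0,0,-1],0],[[0,0,-0.2],0],[[0,0,0],0],[[0,0,0],0],[[0,0,0],0]]'; python3 -c '
from station import sense;s=sense();print(s["ee_pos"],s["force"],s["wrist_torque"])'
```

```text
time: 18.15
ee_pos: [626.0, 92.2, 17.3]
tool_rot: [-0.427, 0.426, -0.564, 0.564]
force: [-0.2, -0.2, -0.1]
finger_gap: 19.0
[626.04618219  92.19494481  17.25364487] [-0.21344367 -0.19490976 -0.08154933] [ 0.02871981 -0.03572046  0.02524563]
```

```bash
python3 -m jog '[[[0,0,-0.3],0],[[0,0,-0.1],0],[[0,0,0],0],[[0,0,0],0]]'; python3 -c '
from station import sense;s=sense();print(s["ee_pos"],s["force"],s["wrist_torque"])'; python3 -m jog '[[[0,0,-0.1],0],[[0,0,0],0],[[0,0,0],0]]'; python3 -c '
from station import sense;s=sense();print(s["ee_pos"],s["force"],s["wrist_torque"])'
```

```text
time: 18.48
ee_pos: [625.5, 92.0, 12.6]
tool_rot: [0.426, -0.426, 0.564, -0.564]
force: [-0.3, 0.6, -1.1]
finger_gap: 19.1
[625.53868367  91.99385608  12.55182335] [-0.26266634  0.60082698 -1.05767212] [0.01616003 0.03185493 0.02605522]
time: 18.73
ee_pos: [625.7, 92.1, 12.1]
tool_rot: [-0.427, 0.426, -0.564, 0.564]
force: [-1.6, 0.2, 4.8]
finger_gap: 19.1
[625.7174588   92.06157794  12.05550887] [-1.63975582  0.15102973  4.78228431] [-0.06528032  0.33130583  0.00270951]
```

```bash
python3 -m jog '[[[0,0,0.06],0],[[-0.14,-0.48,0],0],[[-0.13,-0.48,0],0],[[-0.14,-0.48,0],0],[[-0.13,-0.48,0],0],[[-0.14,-0.48,0],0],[[-0.13,-0.48,0],0],[[0,0,0],0],[[0,0,0],0]]'; cat > st.py <<'E'
from station import sense
import numpy as np
s=sense();p=np.array(s["ee_pos"]);f=np.array(s["force"]);u=np.array([-.2706,-.9627]);v=np.array([.9627,-.2706]);d=p[:2]-[593.3,-31]
print("along %.1f tip %.1f lat %.1f z %.2f | resist %.1f lat %.1f fz %.1f"%(d@u,d@u+94.5,d@v,p[2],-f[:2]@u,f[:2]@v,f[2]),s["wrist_torque"].round(2),s["time"])
E
python3 st.py
```

```text
time: 19.48
ee_pos: [617.2, 62.1, 12.2]
tool_rot: [-0.426, 0.427, -0.564, 0.565]
force: [-0.1, -2.9, 4.7]
finger_gap: 19.7
along -96.1 tip -1.6 lat -2.2 z 12.17 | resist -2.8 lat 0.7 fz 4.7 [-0.78  0.14  0.02] 19.4833
```

```bash
python3 -m jog '[[[-0.03,-0.1,0.06],0],[[-0.05,-0.19,0],0],[[0,0,0],0]]'; python3 st.py;  python3 -m jog '[[[-0.05,-0.19,0],0],[[-0.06,-0.19,0],0],[[0,0,0],0]]'; python3 st.py
```

```text
time: 19.73
ee_pos: [616.2, 60.2, 12.3]
tool_rot: [0.426, -0.427, 0.564, -0.564]
force: [-0.1, -0.7, -0.9]
finger_gap: 18.9
along -94.0 tip 0.5 lat -2.7 z 12.29 | resist -0.7 lat 0.1 fz -0.9 [-0.03 -0.04 -0.03] 19.7333
time: 19.98
ee_pos: [615.2, 56.3, 12.5]
tool_rot: [0.426, -0.427, 0.564, -0.564]
force: [0.1, 0.0, -0.7]
finger_gap: 19.0
along -90.0 tip 4.5 lat -2.5 z 12.47 | resist 0.1 lat 0.1 fz -0.7 [ 0.02 -0.04 -0.02] 19.9833
```

```bash
python3 -m jog '[[[-0.05,-0.19,0],0],[[-0.06,-0.19,-0.02],0],[[0,0,0],0]]'; python3 st.py;  python3 -m jog '[[[-0.05,-0.19,0],0],[[-0.06,-0.19,0],0],[[0,0,0],0]]'; python3 st.py; python3 -m jog '[[[-0.05,-0.19,0],0],[[-0.06,-0.19,0],0],[[0,0,0],0]]'; python3 st.py
```

```text
time: 20.23
ee_pos: [614.2, 52.4, 12.4]
tool_rot: [0.426, -0.427, 0.564, -0.564]
force: [0.4, -0.2, -0.2]
finger_gap: 19.1
along -85.9 tip 8.6 lat -2.4 z 12.44 | resist -0.1 lat 0.4 fz -0.2 [ 0.04  0.01 -0.03] 20.2333
time: 20.48
ee_pos: [613.2, 48.6, 12.5]
tool_rot: [0.426, -0.426, 0.564, -0.564]
force: [0.9, -0.3, -0.7]
finger_gap: 19.2
along -82.0 tip 12.5 lat -2.4 z 12.48 | resist -0.1 lat 0.9 fz -0.7 [ 0.03 -0.04 -0.05] 20.4833
time: 20.73
ee_pos: [612.1, 44.8, 12.5]
tool_rot: [0.426, -0.426, 0.564, -0.564]
force: [-0.5, 0.6, -0.8]
finger_gap: 19.3
along -78.0 tip 16.5 lat -2.4 z 12.49 | resist 0.4 lat -0.6 fz -0.8 [-0.03 -0.01 -0.01] 20.7333
```

```bash
for i in 1; do python3 -m jog '[[[-0.05,-0.19,-0.02],0],[[-0.06,-0.19,0],0],[[0,0,0],0]]'; python3 st.py;  python3 -m jog '[[[-0.05,-0.19,0],0],[[-0.06,-0.19,0],0],[[0,0,0],0]]'; python3 st.py; done
```

```text
time: 20.98
ee_pos: [611.0, 41.0, 12.3]
tool_rot: [0.426, -0.426, 0.564, -0.564]
force: [0.7, -0.2, -0.4]
finger_gap: 19.0
along -74.1 tip 20.4 lat -2.4 z 12.26 | resist 0.0 lat 0.7 fz -0.4 [ 0.03 -0.05 -0.02] 20.9833
time: 21.23
ee_pos: [609.9, 37.2, 12.3]
tool_rot: [0.426, -0.426, 0.564, -0.564]
force: [-0.6, 0.3, -0.6]
finger_gap: 19.4
along -70.1 tip 24.4 lat -2.5 z 12.27 | resist 0.2 lat -0.6 fz -0.6 [-0.03 -0.05  0.03] 21.2333
```

```bash
for i in 1; do python3 -m jog '[[[-0.04,-0.14,0],0],[[-0.04,-0.14,0],0],[[0,0,0],0]]'; python3 st.py;  python3 -m jog '[[[-0.04,-0.14,0],0],[[-0.04,-0.14,0],0],[[0,0,0],0]]'; python3 st.py; done
```

```text
time: 21.48
ee_pos: [609.1, 34.5, 12.3]
tool_rot: [0.426, -0.426, 0.564, -0.564]
force: [0.5, 0.5, -0.6]
finger_gap: 19.6
along -67.3 tip 27.2 lat -2.5 z 12.27 | resist 0.6 lat 0.3 fz -0.6 [ 0.04 -0.05 -0.02] 21.4833
time: 21.73
ee_pos: [608.3, 31.7, 12.3]
tool_rot: [0.426, -0.427, 0.564, -0.564]
force: [0.1, -0.3, 0.2]
finger_gap: 19.3
along -64.4 tip 30.1 lat -2.5 z 12.25 | resist -0.2 lat 0.2 fz 0.2 [ 0.04 -0.06  0.02] 21.7333
```

```bash
for i in 1; do python3 -m jog '[[[-0.04,-0.14,0],0],[[-0.04,-0.14,0],0],[[0,0,0],0]]'; python3 st.py;  python3 -m jog '[[[-0.04,-0.14,0],0],[[-0.04,-0.14,0],0],[[0,0,0],0]]'; python3 st.py; done
```

```text
time: 21.98
ee_pos: [607.6, 29.1, 12.2]
tool_rot: [0.427, -0.426, 0.564, -0.564]
force: [-0.2, 0.1, -1.1]
finger_gap: 18.6
along -61.7 tip 32.8 lat -2.5 z 12.25 | resist 0.1 lat -0.2 fz -1.1 [ 0.21 -0.13  0.03] 21.9833
time: 22.23
ee_pos: [607.3, 27.7, 12.3]
tool_rot: [0.428, -0.426, 0.565, -0.563]
force: [1.7, 8.4, -2.5]
finger_gap: 19.1
along -60.3 tip 34.2 lat -2.4 z 12.33 | resist 8.5 lat -0.6 fz -2.5 [ 1.61 -0.32  0.02] 22.2333
```

```bash
python3 -m jog '[[[0.03,0.1,0],0],[[0,0,0],0],[[0,0,0],0]]'; python3 st.py; python3 -m jog '[[[0,0,0],0],[[0,0,0],0],[[0,0,0],0],[[0,0,0],0]]' 0.4 20; python3 st.py; python3 - <<'E'
from look import *
im=vision.grab_frame("scene")
cv2.imwrite("pics/d1s.png",cv2.resize(im[90:230,100:280,::-1],None,fx=4,fy=4))
E
```

```text
time: 22.48
ee_pos: [607.3, 27.7, 12.3]
tool_rot: [0.427, -0.426, 0.564, -0.564]
force: [1.6, 4.5, -2.3]
finger_gap: 18.8
along -60.3 tip 34.2 lat -2.4 z 12.28 | resist 4.8 lat 0.4 fz -2.3 [ 0.97 -0.36  0.05] 22.4833
time: 22.82
ee_pos: [607.0, 26.9, 12.3]
tool_rot: [-0.426, 0.427, -0.564, 0.564]
force: [-0.9, -0.4, -0.2]
finger_gap: 34.1
along -59.5 tip 35.0 lat -2.5 z 12.33 | resist -0.6 lat -0.8 fz -0.2 [-0.04  0.02 -0.  ] 22.8167
```

View pics/d1s.png

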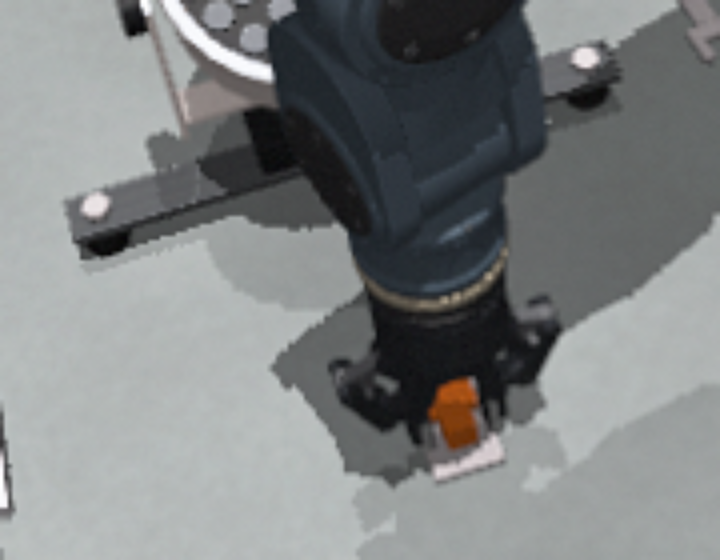

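```bash
python3 -m jog '[[[0,0,0.5],0],[[0,0,1.5],0],[[0,0,2],0],[[0.35,1.2,0],0],[[0.35,1.2,0],0],[[0,0,0],0],[[0,0,0],0]]' 0.4; python3 -m jog '[[[0,0,-1],0],[[0,0,-1.2],0],[[0,0,-1.2],0],[[0,0,-0.5],0],[[0,0,0],0],[[0,0,0],0]]' 0 ; python3 st.py;python3 - <<'E'
from look import *
im=vision.grab_frame("scene")
cv2.imwrite("pics/d2s.png",cv2.resize(im[90:230,100:280,::-1],None,fx=4,fy=4))
E
```

```text
time: 23.45
ee_pos: [613.8, 52.2, 51.5]
tool_rot: [0.427, -0.427, 0.564, -0.564]
force: [0.4, -1.0, 1.0]
finger_gap: 34.4
time: 23.95
ee_pos: [613.6, 51.1, 12.6]
tool_rot: [0.426, -0.427, 0.564, -0.564]
force: [0.2, -0.0, 1.1]
finger_gap: -0.0
along -84.5 tip 10.0 lat -2.6 z 12.62 | resist 0.0 lat 0.2 fz 1.1 [ 0.03 -0.05 -0.03] 23.95
```

View pics/d2s.png

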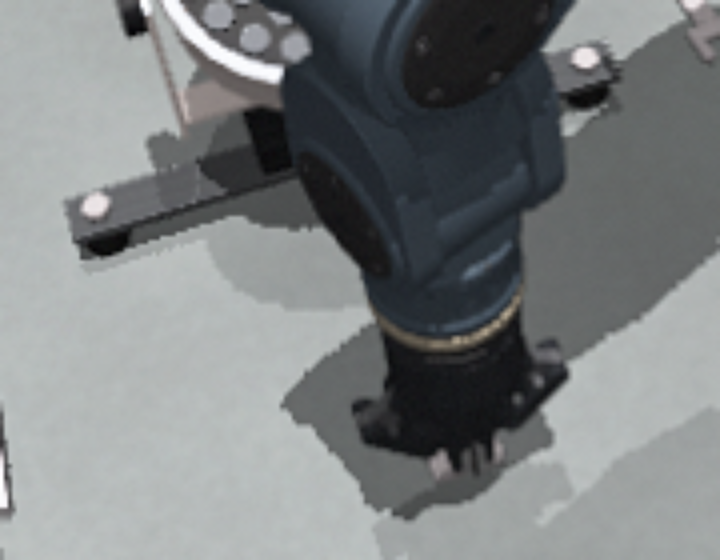

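```bash
python3 -m jog '[[[-0.03,-0.1,0],0],[[-0.03,-0.1,0],0],[[0,0,0],0]]'; python3 st.py; python3 -m jog '[[[-0.03,-0.1,0],0],[[0,0,0],0]]'; python3 st.py
```

```text
time: 24.25
ee_pos: [613.8, 49.1, 13.8]
tool_rot: [-0.427, 0.426, -0.564, 0.564]
force: [-0.5, 0.3, -0.0]
finger_gap: 0.1
along -82.6 tip 11.9 lat -2.0 z 13.83 | resist 0.1 lat -0.5 fz -0.0 [-0.02  0.02  0.  ] 24.25
time: 24.42
ee_pos: [613.7, 48.9, 13.8]
tool_rot: [0.427, -0.426, 0.564, -0.564]
force: [0.7, 4.4, 2.2]
finger_gap: -0.1
along -82.5 tip 12.0 lat -2.0 z 13.76 | resist 4.4 lat -0.5 fz 2.2 [ 0.76 -0.12 -0.  ] 24.4167
```

```bash
python3 -m jog '[[[-0.01,-0.03,0],0],[[0,0,0],0],[[0,0,0],0]]'; python3 st.py
```

```text
time: 24.67
ee_pos: [613.7, 48.9, 13.8]
tool_rot: [0.427, -0.426, 0.564, -0.564]
force: [1.5, 4.9, 1.3]
finger_gap: 0.1
along -82.4 tip 12.1 lat -2.0 z 13.77 | resist 5.1 lat 0.1 fz 1.3 [ 1.02 -0.16  0.09] 24.6667
```

```bash
python3 -m jog '[[[0.14,0.5,0],0],[[0.27,1,1],0],[[0.27,1,2],0],[[0.27,1,2.5],0],[[0,1,2.5],0],[[0,2,2],0],[[0,3,0],0],[[0,3,0],0],[[0,3,0],0],[[0,2,0],0],[[0,1,0],0],[[0,0,0],0]]'; python3 - <<'E'
from look import *
np.set_printoptions(suppress=True,precision=1)
u=np.array([-.2706,-.9627]);v=np.array([.9627,-.2706]);ax=np.array([593.3,-31])
for z in (150,200,260):
    q=ray("top",(171,338.5),z)[:2]-ax;print(z,q@u,q@v)
im=vision.grab_frame("scene")
for l in ("wedge","wedge_grip","press_pad","leg_end"):
  for d in place_of("scene",l)[:1]:print("scene",l,d["position"],d["confidence"])
cv2.imwrite("pics/e1s.png",cv2.resize(im[90:230,100:280,::-1],None,fx=4,fy=4))
im=vision.grab_frame("top")
for l,z in (("wedge",8),("wedge_grip",21),("press_pad",40),("leg_end",26)):
  for d in place_of("top",l)[:1]:
    q=ray("top",d["position"],z)[:2]-ax;print("top",l,d["confidence"],q+ax,q@u,q@v)
cv2.imwrite("pics/e1c.png",cv2.resize(im[90:260,210:400,::-1],None,fx=3.5,fy=3.5))
h=cv2.cvtColor(im,cv2.COLOR_RGB2HSV).astype(int);m=(h[...,0]>14)&(h[...,0]<26)&(h[...,1]>110)&(h[...,2]>100)
print([ce for st,ce,mk in comps(m,60)])
E
```

```text
time: 25.67
ee_pos: [622.3, 234.8, 112.9]
tool_rot: [-0.427, 0.427, -0.563, 0.564]
force: [0.4, -0.6, 0.1]
finger_gap: 0.3
150 107.01102635136422 -14.701594154262354
200 96.89607101450984 -24.978889148600672
260 84.75812461028464 -37.31164314180668
scene wedge [178.9, 209.1] 0.73
scene wedge_grip [193.2, 214.5] 0.62
scene press_pad [170.7, 204.1] 0.98
scene leg_end [183.0, 206.7] 0.85
top wedge 0.63 [583.7 -22.8] -5.286040382023255 -11.438294745061713
top wedge_grip 0.55 [603.   21.1] -52.807107627541306 -4.807011646688542
top press_pad 0.85 [583.7 -30.8] 2.424943485792253 -9.33194108238443
top leg_end 0.62 [596.6  -9. ] -22.025237055475934 -2.7896620342926592
[array([270.7, 159.1]), array([284.9, 160. ])]
```

View pics/e1s.png

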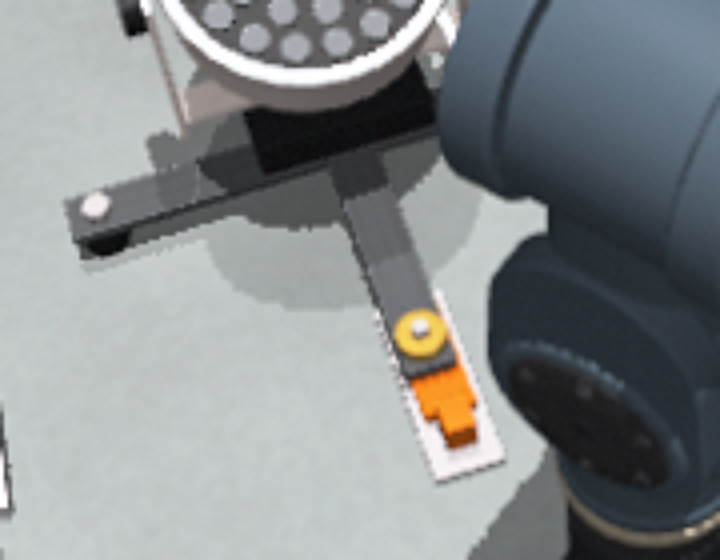

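View pics/e1c.png

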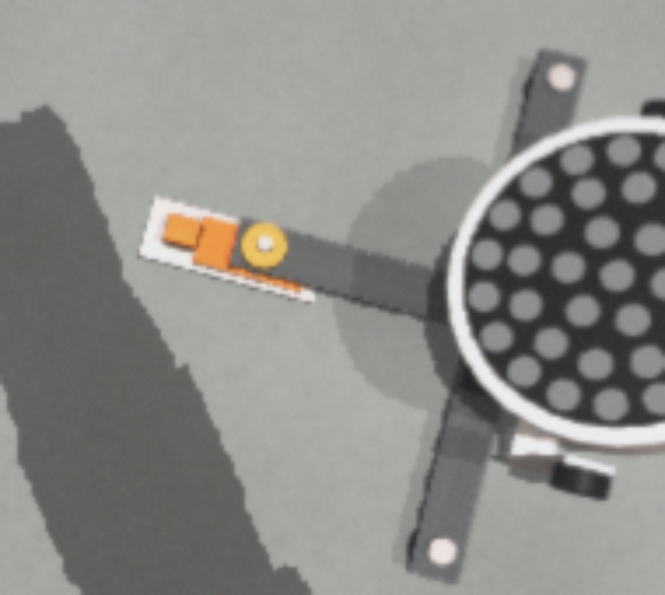

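```bash
python3 -m jog '[[[-0.2,-2,0],0],[[-0.3,-2.5,0],0],[[-0.3,-2.5,0],0],[[-0.3,-2.5,0],0],[[-0.3,-2.5,0],0],[[-0.3,-2.5,0],0],[[-0.3,-2.5,0],0],[[-0.3,-2.5,0],0],[[-0.2,-2,0],0],[[0,0,0],0],[[0,0,0],0]]'; python3 - <<'E'
from look import *
save("scene","f1s",1.5);save("top","f1c",1.5)
E
python3 st.py
```

```text
time: 27.08
ee_pos: [597.6, 16.9, 113.5]
tool_rot: [0.426, -0.426, 0.565, -0.565]
force: [-0.1, 0.4, 0.6]
finger_gap: -0.1
along -48.7 tip 45.8 lat -9.1 z 113.36 | resist -0.5 lat -0.4 fz -0.6 [ 0.05 -0.07  0.  ] 27.1833
```

View pics/f1s.png

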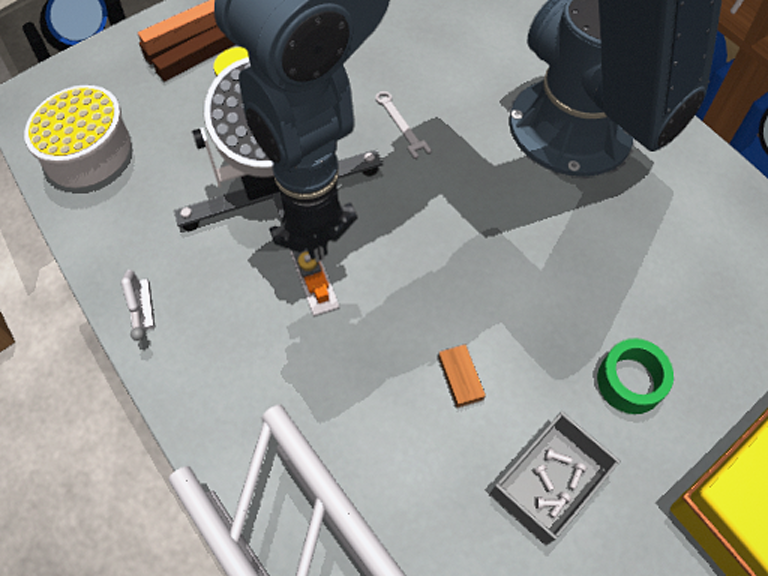

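View pics/f1c.png

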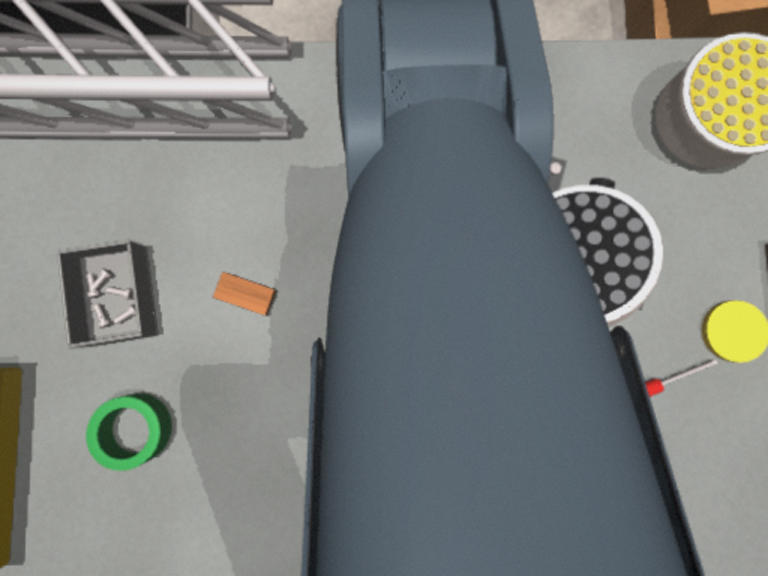

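```bash
python3 -m jog '[[[-0.1,-1.5,-0.5],0],[[-0.1,-1.6,-1],0],[[-0.1,-1.5,-1],0],[[0,0,-1],0],[[0,0,-1],0],[[0,0,-1],0],[[0,0,-0.6],0],[[0,0,0],0],[[0,0,0],0]]'; python3 st.py; python3 - <<'E'
from look import *
print(sense()["ee_pos"])
im=vision.grab_frame("scene")
cv2.imwrite("pics/g1s.png",cv2.resize(im[90:230,100:280,::-1],None,fx=4,fy=4))
E
```

```text
time: 27.93
ee_pos: [594.5, -27.3, 52.0]
tool_rot: [0.427, -0.427, 0.564, -0.564]
force: [0.2, -0.3, -0.5]
finger_gap: 0.2
along -3.9 tip 90.6 lat 0.2 z 51.96 | resist -0.3 lat 0.3 fz -0.5 [ 0.03 -0.02  0.01] 27.9333
[594.5152291  -27.27778874  51.96069126]
```

View pics/g1s.png

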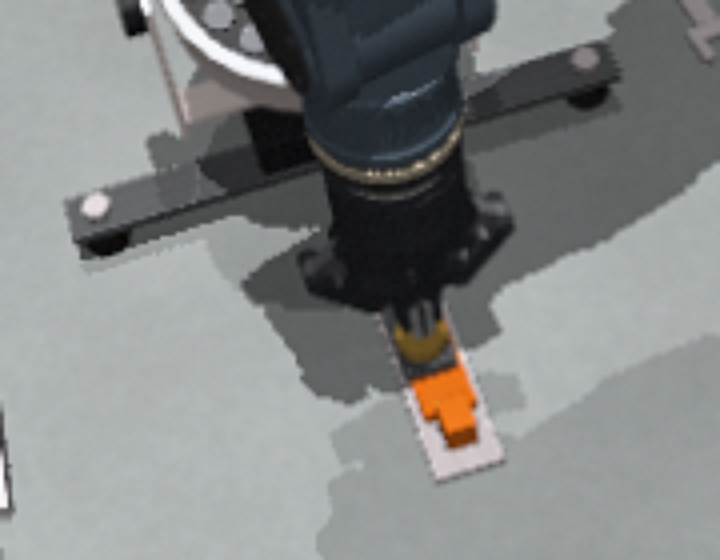

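```bash
python3 -m jog '[[[-0.05,-0.15,-0.4],0],[[0,0,-0.4],0],[[0,0,-0.2],0],[[0,0,0],0],[[0,0,0],0]]'; python3 st.py; python3 -m jog '[[[0,0,-0.1],0],[[0,0,0],0],[[0,0,0],0]]'; python3 st.py
```

```text
time: 28.4
ee_pos: [594.0, -29.5, 42.2]
tool_rot: [0.426, -0.427, 0.564, -0.564]
force: [-0.1, 1.1, 0.6]
finger_gap: -0.1
along -1.6 tip 92.9 lat 0.3 z 42.18 | resist 1.0 lat -0.4 fz 0.6 [ 0.05 -0.   -0.01] 28.4
time: 28.65
ee_pos: [594.2, -29.5, 41.3]
tool_rot: [0.426, -0.426, 0.564, -0.564]
force: [-0.6, 0.3, -0.5]
finger_gap: -0.1
along -1.7 tip 92.8 lat 0.4 z 41.33 | resist 0.2 lat -0.7 fz -0.5 [-0.01 -0.02  0.06] 28.65
```

```bash
python3 -m jog '[[[0,0,-0.1],0],[[0,0,0],0],[[0,0,0],0]]'; python3 st.py; python3 -m jog '[[[0,0,-0.06],0],[[0,0,0],0],[[0,0,0],0]]'; python3 st.py
```

```text
time: 28.9
ee_pos: [594.1, -29.5, 40.2]
tool_rot: [0.426, -0.426, 0.564, -0.564]
force: [-0.6, -0.1, 0.6]
finger_gap: -0.1
along -1.7 tip 92.8 lat 0.3 z 40.25 | resist -0.3 lat -0.5 fz 0.6 [ 0.   -0.01 -0.02] 28.9
time: 29.15
ee_pos: [594.2, -29.5, 40.1]
tool_rot: [-0.427, 0.426, -0.564, 0.564]
force: [-1.1, -0.2, 5.0]
finger_gap: -0.0
along -1.7 tip 92.8 lat 0.5 z 40.08 | resist -0.5 lat -1.0 fz 5.0 [0.01 0.34 0.05] 29.15
```

```bash
python3 -m jog '[[[0,0,-0.07],0],[[0,0,0],0],[[0,0,0],0]]'; python3 st.py
```

```text
time: 29.4
ee_pos: [594.2, -29.5, 40.0]
tool_rot: [-0.427, 0.426, -0.564, 0.564]
force: [-4.5, 0.2, 11.9]
finger_gap: 0.1
along -1.7 tip 92.8 lat 0.5 z 40.02 | resist -1.0 lat -4.4 fz 11.9 [ 0.06  0.84 -0.04] 29.4
```

```bash
python3 -m jog '[[[0,0,-0.005],0],[[0,0,0],0],[[0,0,0],0],[[0,0,0],0],[[0,0,0],0],[[0,0,0],0],[[0,0,0],0],[[0,0,0],0],[[0,0,0],0]]'; python3 st.py; python3 -m jog '[[[0,0,0.1],0],[[0,0,0.2],0],[[0,0,1],0],[[0,0,2],0],[[0,0,2.5],0],[[0,1,2.5],0],[[0,2,0],0],[[0,3,0],0],[[0,3,0],0],[[0,3,0],0],[[0,3,0],0],[[0,3,0],0]]';python3 -m jog '[[[0,3,0],0],[[0,3,0],0],[[0,3,0],0],[[0,2,0],0],[[0,0,0],0],[[0,0,0],0]]'; python3 - <<'E'
from look import *
im=vision.grab_frame("scene")
cv2.imwrite("pics/h1s.png",cv2.resize(im[90:230,100:280,::-1],None,fx=4,fy=4))
im=vision.grab_frame("top")
cv2.imwrite("pics/h1c.png",cv2.resize(im[90:260,210:400,::-1],None,fx=3.5,fy=3.5))
h=cv2.cvtColor(im,cv2.COLOR_RGB2HSV).astype(int);m=(h[...,0]>14)&(h[...,0]<26)&(h[...,1]>110)&(h[...,2]>100)
print([ce for st,ce,mk in comps(m,60)])
E
```

```text
time: 30.15
ee_pos: [594.2, -29.5, 40.0]
tool_rot: [-0.427, 0.426, -0.564, 0.564]
force: [-3.8, 0.6, 12.7]
finger_gap: 0.1
along -1.7 tip 92.8 lat 0.5 z 40.05 | resist -0.5 lat -3.8 fz 12.7 [ 0.03  0.85 -0.05] 30.15
time: 31.15
ee_pos: [594.1, 151.9, 122.6]
tool_rot: [-0.427, 0.426, -0.564, 0.564]
force: [0.4, -1.2, 0.9]
finger_gap: -0.3
time: 31.65
ee_pos: [593.9, 261.6, 122.0]
tool_rot: [-0.427, 0.427, -0.564, 0.564]
force: [0.1, -0.1, 0.1]
finger_gap: 0.0
[array([270.43661972, 159.23943662]), array([284.89473684, 159.93859649])]
```

View pics/h1s.png

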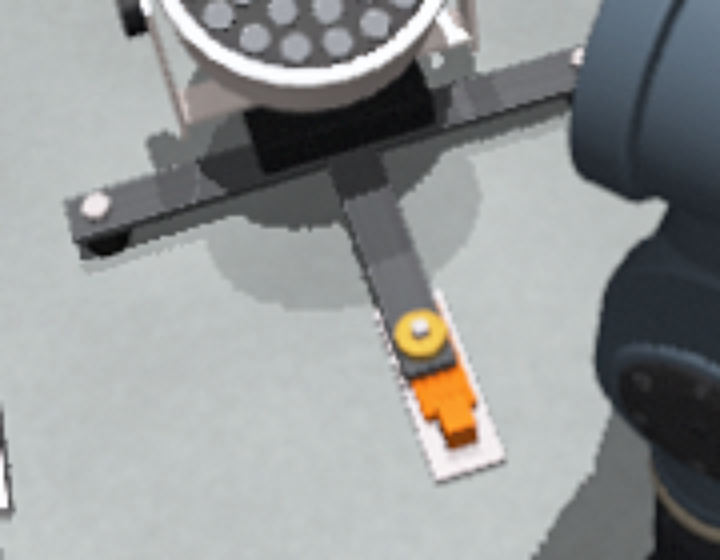

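View pics/h1c.png

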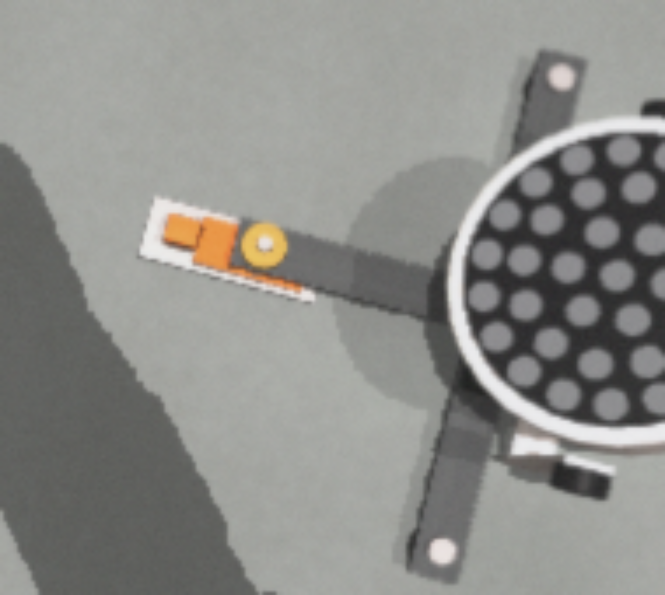

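Nothing shifted during the press: the cap stays at pixel (284.9, 159.9) in the top picture, and the wedge and packer look the same in both pictures.

```bash
python3 -c '
from station import job
print(job.close_job())'
```

```text
the job is handed in; nothing more can be done
None
```

The stand no longer rocks: the packer went flat under the screw foot first, then the wedge, thin end first, on top of it. I handed the job in at about 32 s.

- **Wedge:** It went tight with its tip about 33 mm past the foot's axis, roughly 44 mm past the near edge of the sole. I let go and re-pushed it from behind with closed fingers; it stayed put at about 5 N.
- **Press test:** I held about 12 to 12.7 N on the brass cap for about 0.8 s. The cap stayed at 40.0 mm, dropping less than 0.1 mm between 5 N and 12 N. A sideways force of about 4 N also showed on the tool during the press.
- **Position:** In the top picture the cap is at the same pixel before and after, to within 0.1 px. The two visible foot bolts show no shift, and the robot is clear of everything.
- **Off the plan:** The first wedge push read 8.5 N for a moment, slightly over the 8 N guide, and I backed off at once. The first two attempts to grip the packer were too high and had to be repeated lower.
- **Weak readings:** The two cameras disagreed by 3 to 6 mm, so I averaged them. The last network estimates of the press pad and wedge origin from the top camera were 9 to 11 mm off sideways, so I relied on the pictures and the contact forces instead.

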